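# Lock the mixing tub's suction foot, release the tape stand

## Robot

A 6-joint arm with a two-finger parallel gripper is mounted at the origin on a cart in front of the work surface, level with it; the furniture and walls round the work are solid. World frame = base frame: x ahead of the robot, y to its left, z up, the work surface at z = 0. Lengths are in m, angles in rad, forces in N, time in s.
With the tool pointing down it reaches from about 0.375 to 0.9 m from the base axis. Payload 3.1 kg.
Tool frame: the origin (TCP) lies on the centre line of the jaws, within the pads' length; the fingertips stand ahead of it and the grasp point (between the pads) lies 3 mm ahead of it (robot.tip_reach is the z of the fingertips in the tool frame, in m); z points along the fingers, y is the line along which they close (so a half turn about z gives the same grasp; the last joint's range is limited). The gripper opens to 87 mm and grips with 3 to 60 N. Pads are 19 mm wide; open, the fingers measure 117 mm over their backs; the gripper's body (75 mm by 190 mm) begins 51 mm behind the grasp point.
Start: joints at [0.936, 0.527, 1.433, -0, 1.181, -0.178], TCP at [0.275, 0.561, 0.245] pointing down, gripper open.
Joint ranges: [-3.08, 3.08], [-0.75, 2.2], [0.22, 2.44], [-1.43, 4.57], [0, 2.65], [-2.85, 2.85]. Speed limits (rad/s): [2.79, 2.79, 3.14, 3.14, 3.14, 3.14].

## Interface

Orientations are given as a unit quaternion [x, y, z, w].
In Python, from rig import sensors, eyes, ticket, robot gives the robot as it stands.
- The arm moves only by the tool drive_tool, never from a script. Its argument "deltas" is a list that holds one entry, the list of rows, each a list of 6 numbers: the shift along the tool's x, y, z in mm, then the turn, a rotation vector about the tool's x, y, z in rad. A call has 1 to 8 rows; each row shifts and turns the commanded pose from where the row before left it, along the tool's axes as they then stand; what a row does not reach is not made up. A row lasts 1/12 s, in which the tool goes at most 41.7 mm and 7.16 degrees, less where a joint would pass 70% of its speed; a pose out of reach is approached as far as the arm can. A call is refused whole if a number of a shift passes 41.7 or a number of a turn 0.125, either way. A call with a gripper value outside its range is refused whole. "gripper" is the opening in per cent of the stroke, from 0 (shut) to 100 (fully open), set as the call begins (left out, the last holds). The fingers move at their own pace and stop on an object; "squeeze" is the grip in N (left out, the last holds). Time passes only in rows, so rows that do not move let the fingers close. It gives the time, the measured TCP pose, the force, the opening and the grip force at its end, in the units of the state.
- sensors.get_obs(): the state, without advancing time (a new reading comes with each control period).
- eyes.camera(name): name is "scene" or "top" or "wrist"; returns a dict with "img" (480x640x3 uint8, red, green, blue), "fov_y" (degrees; the focal length in pixels is half the picture's height over the tangent of half this angle, whatever the lens; pixels are square), "cx", "cy" (the principal point, pixels), "xyz" and "attitude" of the camera in the world; the wrist camera has in their place "hand_eye" (4x4, takes a point from camera to tool coordinates, whose origin is the TCP and whose axes are the flange's). Camera axes: x right, y up, looking along -z (the intrinsics and any distortion apply to the point x, -y, -z); pixel columns grow to the right and rows downward; lengths in m; the calibration is good to about 2 mm. The wrist camera is an equidistant fisheye: a pixel r from the principal point sees the ray r / f radians off the axis. A picture is of the moment at which its call begins: read the wrist's pose just before it. There is no depth.
- ticket.hand_in(): hands the job in; it is judged then, once.
The state is a dict: "time": time; "q": joint angles; "joint_velocities": joint speeds; "joint_torque": joint torques, N m; "position": TCP position; "tool_rot": TCP orientation; "ft_force": force on the tool from outside, world axes, zero at the start; "moment": the same for the moment, N m; "grip_width": finger opening in m; "grip_force": force on a finger pad.
Only numpy, scipy, OpenCV 4.12 (cv2) and the standard library are available. Lean on these libraries where they do the work, as an engineer would, in place of code of your own. Each camera call takes 0.05 s, during which the arm holds its last target. There are 200 camera calls.

## Task

Get the worktop ready for mixing: first push the lever of the stand that carries the white mixing tub fully down, so that its suction foot is locked, and only then flick the lever of the tape roll's stand fully up, so that it can be taken away. Leave the lever of the round instrument ball's stand as it is.

Things in the scene. Friction and masses are not known exactly. Their poses are not given: they have to be found in the camera images.
- tub_stand: Stand with the white mixing tub (110 mm wide, rim 85 mm up). Origin: under the foot's centre; its lever points along -x. All 3 stands have such a fixed round grey suction foot, 112 mm wide, top 24 mm up, and one black lever roughly towards the robot; hinge axis level, 80 mm from the centre, 32 mm above the worktop. Hinges are stiff (2 N at the toe), no spring: levers stay where left.
- tub_toe (a point): Mid-point of the tub stand's lever's toe pad (34 long, 26 wide, 14 mm thick), 70 mm from the hinge axis; bar to hinge 18 wide, top 6 mm above mid-line. x: from toe to hinge, y: hinge axis, z: out of its upper face. Tilt of z = lever angle: 0 level, fully down, locked (point 32 mm above worktop); 0.8 rad fully up at its stop, released. Starts up, 0.6 to 0.8.
- tape_toe (a point): Same point and axes on the same kind of lever (toe pad 26 mm wide, 70 mm from the hinge; 0 down, 0.8 rad up) of the stand carrying a lying roll of white tape (92 mm wide) round a grey spindle, top 70 mm above the worktop. Starts down, 0 to 0.06 rad. Space beside and below the toe pad is free, so it can be pinched from above across its width and swung up.
- ball_toe (a point): Same point and axes on the same kind of lever of the stand carrying the cream-white instrument ball with bores (116 mm wide, top 124 mm above the worktop). Starts raised, 0.5 to 0.8 rad. To be left alone.

How it is judged:
By the outcome, as a careful person would: the job done as asked, in the order asked, and still so for the second after the job is handed in, with the robot touching nothing.
It also fails if it takes over 38 s, if anything falls off the work surface, if the arm or the gripper's body presses on something with over 40 N, if the wrist force passes 120 N, or if a joint passes its speed limit or range.

## Working session

There is one attempt and no reset: what is moved stays moved. The work goes in short steps, Python scripts to look and compute and a tool call to move; the robot and the scene stay as the last step left them, time stands still between calls to the robot, and variables do not carry over. Pictures are saved under pics/ and viewed, at most 10 in all, crops included, and the job is handed in when it is done.

Besides the shell and the picture viewer there is one more tool, called after "Request:" as name([rows], argument=value, ...), one row to a line, values as JSON. drive_tool: Moves the arm, as the interface text tells. Its arguments: {"type":"object","properties":{"deltas":{"type":"array"},"gripper":{"type":"number"},"squeeze":{"type":"number"}},"required":["deltas"]}

```bash
ls; mkdir -p pics
python3 - <<'E'
from rig import sensors, eyes, ticket, robot
import cv2,numpy as np
o=sensors.get_obs(); print({k:np.round(v,3).tolist() for k,v in o.items()}, robot.tip_reach)
for n in("scene","top"):
    c=eyes.camera(n); cv2.imwrite(f"pics/{n}0.png",c["img"][:,:,::-1]); print(n,{k:v for k,v in c.items() if k!="img"})
E
```

```text
pics
{'time': 0.0, 'q': [0.937, 0.528, 1.434, 0.0, 1.181, -0.179], 'joint_velocities': [0.001, 0.001, -0.001, 0.001, 0.001, 0.001], 'joint_torque': [-0.001, -44.004, -17.659, 0.063, 0.058, -0.0], 'position': [0.275, 0.561, 0.244], 'tool_rot': [0.226, 0.974, -0.001, -0.0], 'ft_force': [0.358, -0.219, -0.559], 'moment': [-0.01, 0.001, -0.038], 'grip_force': 0.0, 'grip_width': 0.087} 0.022
scene {'fov_y': 44.279426674040536, 'cx': 320.4293160730354, 'cy': 231.12001486790686, 'xyz': array([ 0.12185089, -0.59954939,  0.93183038]), 'attitude': array([ 0.32146075, -0.10447406, -0.27451571,  0.90021624])}
top {'fov_y': 42.53025591635927, 'cx': 319.3057418894016, 'cy': 243.61803981425174, 'xyz': array([ 0.45582096, -0.01923687,  1.38186995]), 'attitude': array([ 0.02743634, -0.02531731, -0.70118286,  0.71200343])}
```

View pics/scene0.png

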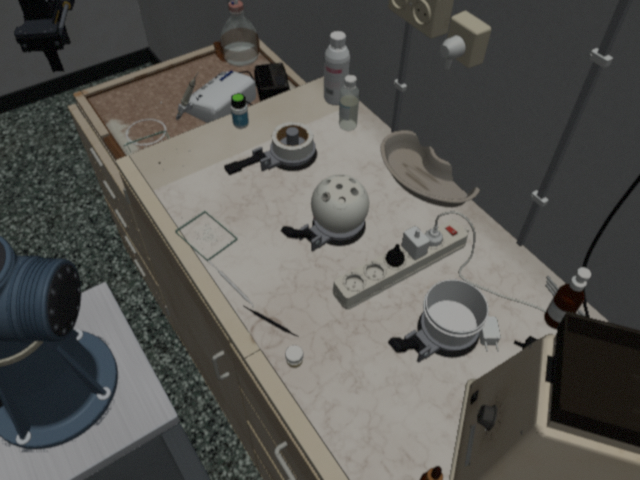

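View pics/top0.png

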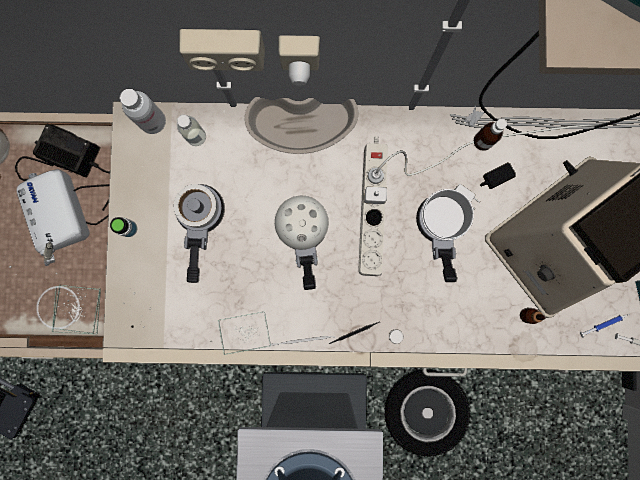

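The top view shows the tape stand at (200,210) with its lever toe near (193,275). The ball is at (302,222) with its toe near (309,285). The tub is at (445,215) with its toe near (449,275). In the scene view the tub toe is near (397,344) and the tape toe near (235,166).

```bash
cat > h.py <<'E'
import cv2,numpy as np
from scipy.spatial.transform import Rotation as R
from rig import sensors, eyes
def ray(c,uv):
    f=240/np.tan(np.radians(c["fov_y"]/2)); u,v=uv
    a,b=(u-c["cx"])/f,(v-c["cy"])/f
    if "hand_eye" in c:
        r=np.hypot(a,b); s=np.sin(r)/r if r>1e-9 else 1
        d=np.array([a*s,-b*s,-np.cos(r)]); o=c["o"]; T=c["hand_eye"]; Rt=R.from_quat(o["tool_rot"])
        return Rt.apply(T[:3,3])+o["position"], Rt.apply(T[:3,:3]@d)
    d=np.array([a,-b,-1.]); return np.array(c["xyz"]), R.from_quat(c["attitude"]).apply(d/np.linalg.norm(d))
def onz(c,uv,z):
    p,d=ray(c,uv); return p+d*(z-p[2])/d[2]
def tri(r1,r2):
    (p,d),(q,e)=r1,r2
    s=np.linalg.lstsq(np.c_[d,-e],q-p,rcond=None)[0]
    A,B=p+s[0]*d,q+s[1]*e
    return (A+B)/2,np.linalg.norm(A-B)
def wrist():
    o=sensors.get_obs(); c=eyes.camera("wrist"); c["o"]=o; return c
def dark(img,roi,t=45):
    x0,y0,x1,y1=roi; m=(img[y0:y1,x0:x1].max(2)<t).astype(np.uint8)
    n,l,s,ce=cv2.connectedComponentsWithStats(m); k=1+np.argmax(s[1:,4])
    ys,xs=np.nonzero(l==k); return np.c_[xs+x0,ys+y0].astype(float)
E
python3 - <<'E'
from h import *
T=eyes.camera("top");S=eyes.camera("scene")
for n,rt,rs in(("tub",(425,245,470,290),(380,325,428,360)),("ball",(290,255,325,297),(275,222,315,245)),("tape",(180,240,210,290),(220,148,268,178))):
    a=dark(T["img"],rt);b=dark(S["img"],rs)
    # toe end: lowest rows in top, leftmost columns in scene
    ta=a[a[:,1]>a[:,1].max()-3].mean(0)+[.5,.5]; tb=b[b[:,0]<b[:,0].min()+3].mean(0)+[.5,.5]
    print(n,len(a),len(b),"top",a.min(0),a.max(0),ta,"scene",b.min(0),b.max(0),tb,"tri",*tri(ray(T,ta),ray(S,tb)))
    for z in(.035,.08): print(z,"end",onz(T,ta,z).round(4),onz(S,tb,z).round(4))
    (_,sz,_)=r=cv2.minAreaRect(a.astype(np.float32)); print(r)
# rims, top view
for n,roi,z in(("tub",(405,178,485,250),.085),("tape",(165,172,235,242),.06),("ball",(265,185,340,257),.066)):
    x0,y0,x1,y1=roi; g=T["img"][y0:y1,x0:x1]; 
    cc=cv2.HoughCircles(cv2.GaussianBlur(cv2.cvtColor(g,cv2.COLOR_RGB2GRAY),(3,3),0),cv2.HOUGH_GRADIENT,1,50,param1=100,param2=12,minRadius=18,maxRadius=32)
    print(n,cc, None if cc is None else onz(T,cc[0,0,:2]+[x0,y0],z))
w=wrist(); print(w["hand_eye"].round(4).tolist(),w["fov_y"],w["cx"],w["cy"])
big=np.hstack([cv2.resize(T["img"][180:295,165:235],None,fx=5,fy=5,interpolation=2),cv2.resize(T["img"][180:295,410:490],None,fx=5,fy=5,interpolation=2)])
cv2.imwrite("pics/c1.png",big[:,:,::-1])
E
```

```text
tub 340 391 top [438. 248.] [456. 281.] [450.5 280.5] scene [389. 335.] [424. 351.] [390.85714286 342.42857143] tri [ 0.47930596 -0.28809829  0.10000311] 0.0005998259142851409
0.035 end [ 0.4802 -0.3015  0.035 ] [ 0.5075 -0.2639  0.035 ]
0.08 end [ 0.4794 -0.2921  0.08  ] [ 0.4882 -0.2808  0.08  ]
((446.9054260253906, 264.93243408203125), (34.35938262939453, 13.645113945007324), 80.53767395019531)
ball 313 263 top [300. 256.] [314. 289.] [309.14 288.18] scene [282. 227.] [314. 240.] [283.76666667 230.5       ] tri [0.46003369 0.00427596 0.09648479] 0.003146793784248386
0.035 end [0.4588 0.0062 0.035 ] [0.4864 0.0479 0.035 ]
0.08 end [0.4587 0.0054 0.08  ] [0.4681 0.0154 0.08  ]
((307.07586669921875, 272.41033935546875), (33.052101135253906, 12.539868354797363), 85.2363510131836)
tape 253 309 top [187. 240.] [200. 282.] [192.77777778 281.66666667] scene [225. 150.] [264. 173.] [226.76666667 168.3       ] tri [0.47110323 0.25758716 0.04243129] 0.004760145852149
0.035 end [0.4691 0.2602 0.035 ] [0.4761 0.2635 0.035 ]
0.08 end [0.4686 0.2509 0.08  ] [0.4583 0.2202 0.08  ]
((193.5, 261.0), (42.0, 13.0), 90.0)
tub [[[34.5 40.5 23.2]]] [ 0.60986177 -0.26787951  0.085     ]
tape [[[31.5 34.5 24.3]]] [0.63097441 0.25199499 0.06      ]
ball [[[36.5 35.5 25.7]]] [0.60332486 0.02443986 0.066     ]
[[-0.0001, 0.9585, 0.2852, 0.0785], [1.0, 0.0002, -0.0005, -0.0004], [-0.0006, 0.2852, -0.9585, -0.1411], [0.0, 0.0, 0.0, 1.0]] 65.70646984690485 317.3131900452538 237.2871640431204
```

View pics/c1.png

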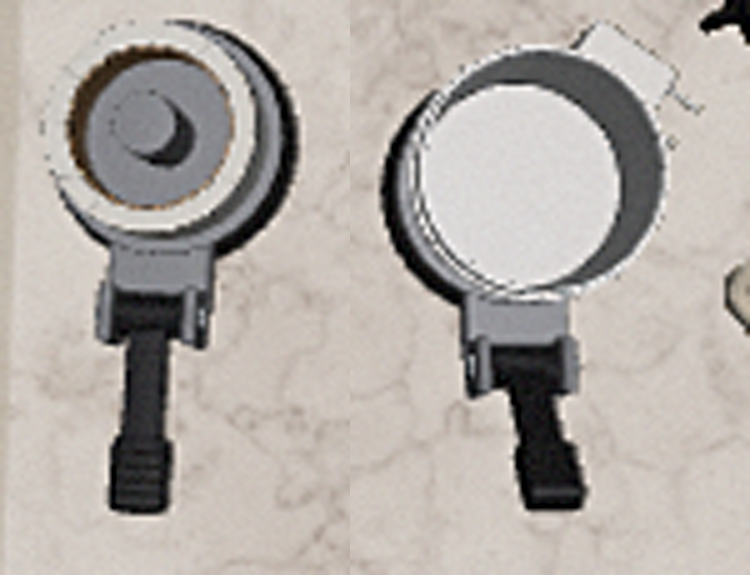

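The crop shows the tape lever level, with its pad centre at about (193,275) and hinge at about (196,243). The tub lever is raised, with its hinge at about (444.4,253) and pad end at about (450.5,281).

Run:
```python
from h import *
T=eyes.camera("top");S=eyes.camera("scene")
print("tape hinge",onz(T,(196,243),.036),"pad",onz(T,(193,275),.039))
print("tub hinge",onz(T,(444.4,253),.036),"pad end a=.6/.7/.8")
h=onz(T,(444.4,253),.032)
for a in(.6,.7,.8):
    z=.032+.087*np.sin(a)+.003; p=onz(T,(450.8,281.8),z); print(a,p.round(4),"horiz",np.linalg.norm((p-h)[:2]).round(4),.087*np.cos(a)+.002, onz(S,(389.5,343),z).round(4))
for uv in((487,238),(545,312)): print([onz(T,uv,z).round(3) for z in(0,.2,.3)])
```

```text
tape hinge [0.55365287 0.25557852 0.036     ] pad [0.48351251 0.25938005 0.039     ]
tub hinge [ 0.54001241 -0.28804072  0.036     ] pad end a=.6/.7/.8
0.6 [ 0.4766 -0.2919  0.0841] horiz 0.0637 0.07380419849714201 [ 0.4839 -0.2819  0.0841]
0.7 [ 0.4765 -0.2904  0.091 ] horiz 0.0638 0.0685412702937505 [ 0.481  -0.2845  0.091 ]
0.8 [ 0.4764 -0.2891  0.0974] horiz 0.0638 0.06261348371320338 [ 0.4783 -0.2869  0.0974]
[array([ 0.577, -0.391,  0.   ]), array([ 0.56 , -0.337,  0.2  ]), array([ 0.551, -0.31 ,  0.3  ])]
[array([ 0.414, -0.519,  0.   ]), array([ 0.42 , -0.447,  0.2  ]), array([ 0.423, -0.411,  0.3  ])]
```

Request:
drive_tool([
  [[-23,-28,0,0,0,0],[-23,-28,0,0,0,0],[-23,-28,0,0,0,0],[-23,-28,0,0,0,0],[-23,-28,0,0,0,0],[-23,-28,0,0,0,0],[-23,-28,0,0,0,0],[-23,-28,0,0,0,0]],
], gripper=0)

```text
time: 1.02
position: [0.3418, 0.2775, 0.2448]
tool_rot: [0.226, 0.974, 0.0, 0.0]
ft_force: [0.8, -0.9, -0.4]
grip_width: 0.0418
grip_force: 0.0
```

Request:
drive_tool([
  [[-23,-28,0,0,0,0],[-23,-28,0,0,0,0],[-23,-28,0,0,0,0],[-23,-28,0,0,0,0],[-23,-28,0,0,0,0],[-23,-28,0,0,0,0],[-23,-28,0,0,0,0],[-23,-28,0,0,0,0]],
])

```text
time: 1.68
position: [0.4085, -0.0049, 0.2449]
tool_rot: [0.226, 0.974, 0.0, 0.0]
ft_force: [0.9, 0.8, 0.2]
grip_width: 0.0008
grip_force: 0.0
```

Request:
drive_tool([
  [[0,0,0,0,0,0.117],[0,0,0,0,0,0.117],[0,0,0,0,0,0.117],[0,0,0,0,0,0.117],[0,0,0,0,0,0.117],[0,0,0,0,0,0.117],[0,0,0,0,0,0]],
])

```text
time: 2.27
position: [0.4084, -0.0031, 0.2447]
tool_rot: [0.548, 0.836, 0.0, 0.0]
ft_force: [-0.6, 0.2, 0.1]
grip_width: 0.0005
grip_force: 0.0
```

Request:
drive_tool([
  [[-36.5,-5.9,6,0,0,0],[-36.5,-5.9,6,0,0,0],[-36.5,-5.9,6,0,0,0],[-36.5,-5.9,6,0,0,0],[-36.5,-5.9,6,0,0,0],[-36.5,-5.9,6,0,0,0],[-36.5,-5.9,6,0,0,0],[-36.5,-5.9,6,0,0,0]],
])

```text
time: 2.93
position: [0.4824, -0.2914, 0.1962]
tool_rot: [0.546, 0.838, 0.0, 0.0]
ft_force: [-0.4, 0.3, -0.3]
grip_width: 0.0003
grip_force: 0.0
```

Run:
```python
from h import *
w=wrist(); print(w["o"]["position"],w["o"]["ft_force"])
S=eyes.camera("scene")
cv2.imwrite("pics/w1.png",np.hstack([cv2.resize(w["img"],(480,360)),S["img"][200:400,310:560].repeat(1,0)[:360] if 0 else cv2.resize(S["img"][210:400,330:490],(304,360))])[:,:,::-1])
# predicted pixel positions of hinge, pad centre
f=240/np.tan(np.radians(w["fov_y"]/2));T=w["hand_eye"];Rt=R.from_quat(w["o"]["tool_rot"])
for n,p in(("hinge",(.540,-.288,.032)),("padend",(.4765,-.2895,.095)),("pad",(.489,-.289,.086))):
    q=T[:3,:3].T@(Rt.inv().apply(np.array(p)-w["o"]["position"])-T[:3,3]); th=np.arctan2(np.hypot(q[0],q[1]),-q[2]); k=f*th/np.hypot(q[0],q[1]); print(n,w["cx"]+k*q[0],w["cy"]-k*q[1])
```

```text
[ 0.48242288 -0.29136875  0.1962266 ] [-0.38678248  0.32204212 -0.29700543]
hinge 379.5701000789709 245.69393552951112
padend 310.88418787661743 240.21709548174758
pad 327.53391752196495 242.6984550043377
```

View pics/w1.png

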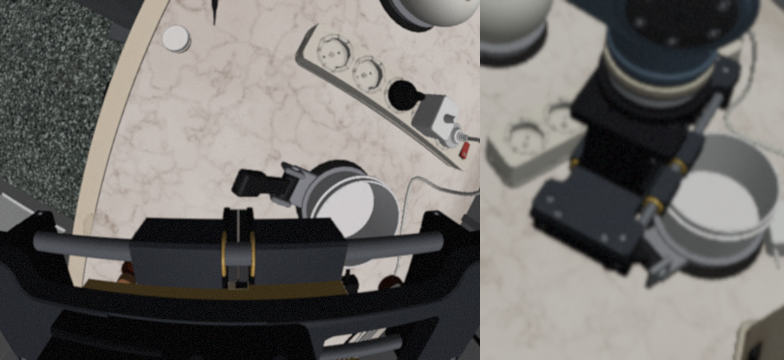

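The wrist view shows the tub's pad at about (326,244) and its hinge at about (380,244) in full-size pixels, which agrees with the prediction. I'm pushing down.

Request:
drive_tool([
  [[0,0,20,0,0,0],[0,0,20,0,0,0],[0,0,15,0,0,0],[0,0,10,0,0,0],[0,0,10,0,0,0],[0,0,10,0,0,0],[0,0,8,0,0,0],[0,0,8,0,0,0]],
])

```text
time: 3.7
position: [0.4825, -0.2894, 0.0957]
tool_rot: [0.547, 0.837, -0.0, 0.001]
ft_force: [0.2, -0.2, 2.2]
grip_width: 0.0004
grip_force: 0.8
```

Request:
drive_tool([
  [[0,0,8,0,0,0],[0,0,8,0,0,0],[0,0,7,0,0,0],[0,0,5,0,0,0],[0,0,3,0,0,0],[0,0,2,0,0,0]],
])

```text
time: 4.2
position: [0.482, -0.2893, 0.062]
tool_rot: [0.547, 0.837, 0.0, -0.001]
ft_force: [-1.0, 0.4, 3.3]
grip_width: 0.0006
grip_force: 0.9
```

Request:
drive_tool([
  [[0,0,1,0,0,0],[0,0,1,0,0,0],[0,0,0,0,0,0]],
])

```text
time: 4.45
position: [0.482, -0.2893, 0.0612]
tool_rot: [0.547, 0.837, -0.0, -0.0]
ft_force: [-2.8, 0.3, 5.5]
grip_width: 0.0004
grip_force: 2.6
```

Request:
drive_tool([
  [[0,0,1,0,0,0],[0,0,0,0,0,0]],
])

```text
time: 4.62
position: [0.4819, -0.2893, 0.0611]
tool_rot: [0.547, 0.837, -0.0, -0.0]
ft_force: [-3.6, 1.1, 10.9]
grip_width: 0.0004
grip_force: 5.3
```

Request:
drive_tool([
  [[0,0,1,0,0,0],[0,0,1,0,0,0],[0,0,0,0,0,0]],
])

```text
time: 4.87
position: [0.482, -0.2893, 0.0607]
tool_rot: [0.547, 0.837, -0.0, 0.0]
ft_force: [-5.5, 2.6, 21.9]
grip_width: 0.0007
grip_force: 10.9
```

Request:
drive_tool([
  [[0,0,-10,0,0,0],[0,0,-30,0,0,0],[0,0,-30,0,0,0],[0,0,-40,0,0,0],[0,0,-40,0,0,0],[0,0,-30,0,0,0],[41,0,0,0,0,0],[41,0,0,0,0,0]],
])

```text
time: 5.53
position: [0.4517, -0.2165, 0.2404]
tool_rot: [0.548, 0.836, -0.0, 0.005]
ft_force: [0.1, 1.8, -0.2]
grip_width: 0.0005
grip_force: 0.0
```

Request:
drive_tool([
  [[41,0,0,0,0,0],[41,0,0,0,0,0],[0,0,0,0,0,-0.12],[0,0,0,0,0,-0.12],[0,0,0,0,0,-0.12],[0,0,0,0,0,-0.12],[0,0,0,0,0,-0.12],[0,0,0,0,0,-0.12]],
], gripper=100)

```text
time: 6.2
position: [0.4168, -0.1391, 0.2378]
tool_rot: [0.214, 0.977, -0.0, 0.001]
ft_force: [0.5, -0.3, 0.5]
grip_width: 0.0457
grip_force: 0.0
```

Run:
```python
from h import *
T=eyes.camera("top");S=eyes.camera("scene"); o=sensors.get_obs(); print(o["position"],o["tool_rot"])
a=R.from_quat(o["tool_rot"]); print(a.as_matrix().round(3))
cv2.imwrite("pics/v2.png",np.hstack([cv2.resize(T["img"][180:300,400:500],(400,480),interpolation=2),cv2.resize(S["img"][270:370,370:450],(384,480),interpolation=2)])[:,:,::-1])
p=dark(T["img"],(425,245,470,300)); print(p.min(0),p.max(0), onz(T,(449,p[:,1].max()+1),.036))
```

```text
[ 0.41673308 -0.13919146  0.23775197] [ 2.17251457e-01  9.76115506e-01 -3.99395679e-05  5.67160594e-04]
[[-0.906  0.424  0.001]
 [ 0.424  0.906 -0.   ]
 [-0.001  0.    -1.   ]]
[438. 248.] [452. 292.] [ 0.45303452 -0.29806184  0.036     ]
```

View pics/v2.png

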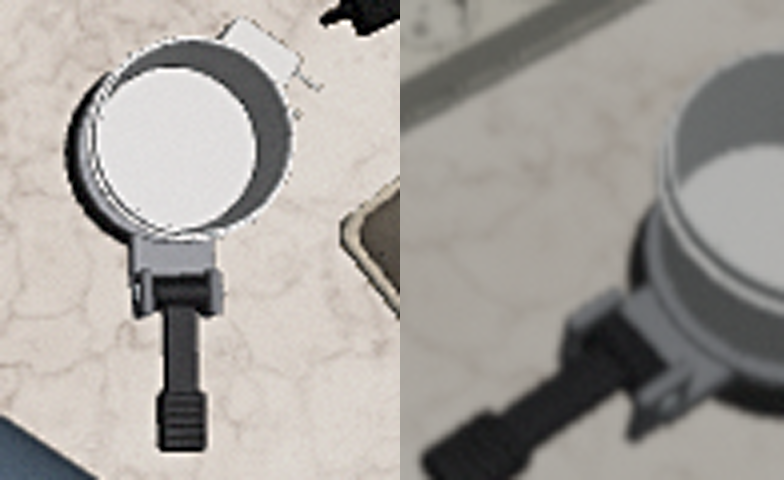

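The tub lever is now fully down: its pad end is 87 mm from the hinge, and the push met a 22 N stop. Next is the tape lever.

Request:
drive_tool([
  [[0,0,0,0,0,-0.096],[0,0,0,0,0,-0.096],[0,0,0,0,0,-0.096],[0,0,0,0,0,-0.096],[-4.5,40,0,0,0,0],[-4.5,40,0,0,0,0],[-4.5,40,0,0,0,0],[-4.5,40,0,0,0,0]],
], gripper=100)

```text
time: 6.97
position: [0.4433, 0.0209, 0.2377]
tool_rot: [0.03, 1.0, 0.0, 0.001]
ft_force: [0.3, 0.2, 0.1]
grip_width: 0.0867
grip_force: 0.0
```

Request:
drive_tool([
  [[-4.5,40,0,0,0,0],[-4.5,40,0,0,0,0],[-4.5,40,0,0,0,0],[-4.5,40,0,0,0,0],[-4.5,40,0,0,0,0],[-4.5,40,0,0,0,0],[0,0,20,0,0,0],[0,0,0,0,0,0]],
])

```text
time: 7.63
position: [0.4812, 0.2596, 0.2152]
tool_rot: [0.026, 1.0, -0.001, -0.002]
ft_force: [-1.4, -1.0, -0.9]
grip_width: 0.0872
grip_force: 0.0
```

Run:
```python
from h import *
w=wrist(); o=w["o"]; print(o["position"],o["q"].round(3) if hasattr(o["q"],"round") else o["q"]); print(R.from_quat(o["tool_rot"]).as_matrix().round(3))
cv2.imwrite("pics/w3.png",w["img"][:,:,::-1])
f=240/np.tan(np.radians(w["fov_y"]/2));T=w["hand_eye"];Rt=R.from_quat(o["tool_rot"])
for n,p in(("hinge",(.5537,.2556,.036)),("pad",(.4835,.2594,.039))):
    q=T[:3,:3].T@(Rt.inv().apply(np.array(p)-o["position"])-T[:3,3]); h=np.hypot(q[0],q[1]); k=f*np.arctan2(h,-q[2])/h; print(n,w["cx"]+k*q[0],w["cy"]-k*q[1])
```

```text
[0.48122597 0.25962617 0.21517542] [ 0.29   0.462  1.658  0.     1.025 -1.228]
[[-0.999  0.053 -0.004]
 [ 0.053  0.999 -0.001]
 [ 0.004 -0.001 -1.   ]]
hinge 317.539155344595 294.4614370047511
pad 317.6633816304133 223.28824855173363
```

View pics/w3.png

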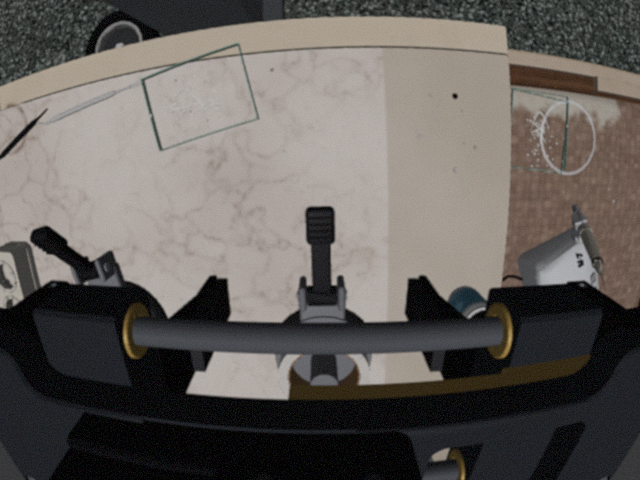

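The wrist view shows the tape pad at about (320,225) and its hinge at about (322,292), roughly 2 mm to the right of the prediction. I'm correcting for that and descending.

Request:
drive_tool([
  [[-3,2,25,0,0,0],[0,0,35,0,0,0],[0,0,35,0,0,0],[0,0,35,0,0,0],[0,0,25,0,0,0],[0,0,15,0,0,0],[0,0,8,0,0,0],[0,0,0,0,0,0]],
], gripper=65)

```text
time: 8.35
position: [0.4854, 0.2582, 0.0385]
tool_rot: [0.028, 1.0, -0.001, -0.002]
ft_force: [0.7, -0.8, -0.3]
grip_width: 0.057
grip_force: 0.0
```

Request:
drive_tool([
  [[0,0,0,0,0,0],[0,0,0,0,0,0],[0,0,0,0,0,0],[0,0,0,0,0,0],[0,0,0,0,0,0],[0,0,0,0,0,0]],
], gripper=0, squeeze=12)

```text
time: 8.85
position: [0.4865, 0.2612, 0.0404]
tool_rot: [0.028, 1.0, 0.002, 0.001]
ft_force: [-1.6, 6.2, 2.6]
grip_width: 0.0261
grip_force: 12.0
```

Run:
```python
from h import *
# rows: pad centre on 70 mm arc from 0 to .86, tool tilts half; TCP stays c mm above pad centre along the tool axis
from rig import sensors
c=sensors.get_obs()["position"][2]*1e3-32; print(c)
def P(a): t=a/2; return np.array([-70*np.cos(a)+c*np.sin(t),70*np.sin(a)+c*np.cos(t)])
A=np.linspace(0,.88,9)
for a,b in zip(A,A[1:]):
    t=a/2; d=P(b)-P(a); X=np.array([-np.cos(t),np.sin(t)]); Z=-np.array([np.sin(t),np.cos(t)]); print(round(d@X,1),round(d@Z,1),round((b-a)/2,3))
```

```text
8.39026907828314
-0.9 -7.7 0.055
-1.3 -7.6 0.055
-1.7 -7.6 0.055
-2.1 -7.5 0.055
-2.6 -7.4 0.055
-3.0 -7.3 0.055
-3.4 -7.1 0.055
-3.7 -7.0 0.055
```

Request:
drive_tool([
  [[-0.9,0.5,-7.7,0,0.055,0],[-1.3,0.5,-7.6,0,0.055,0],[-1.7,0,-7.6,0,0.055,0],[-2.1,0,-7.5,0,0.055,0]],
])

```text
time: 9.18
position: [0.4943, 0.2611, 0.0696]
tool_rot: [0.026, 0.993, 0.004, -0.111]
ft_force: [1.4, 3.4, -5.3]
grip_width: 0.0259
grip_force: 12.0
```

Request:
drive_tool([
  [[-2.6,0,-7.4,0,0.055,0],[-3.0,0,-7.3,0,0.055,0],[-3.4,0,-7.1,0,0.055,0],[0,0,0,0,0,0]],
])

```text
time: 9.52
position: [0.5096, 0.2606, 0.0883]
tool_rot: [0.027, 0.981, 0.007, -0.193]
ft_force: [-1.8, 4.6, 4.1]
grip_width: 0.0259
grip_force: 12.0
```

Request:
drive_tool([
  [[-1.5,0,-3,0,0.02,0],[-1,0,-2,0,0.015,0],[0,0,0,0,0,0]],
])

```text
time: 9.77
position: [0.511, 0.2605, 0.0895]
tool_rot: [0.026, 0.977, 0.007, -0.211]
ft_force: [-2.9, 4.7, -6.8]
grip_width: 0.0261
grip_force: 12.0
```

Request:
drive_tool([
  [[-1,0,-2,0,0.0,0],[-1,0,-2,0,0.0,0],[0,0,0,0,0,0]],
])

```text
time: 10.02
position: [0.5122, 0.2604, 0.0912]
tool_rot: [0.026, 0.977, 0.006, -0.212]
ft_force: [-5.1, 5.8, -12.4]
grip_width: 0.0266
grip_force: 12.0
```

Request:
drive_tool([
  [[0,0,0,0,0,0],[0,0,0,0,0,0],[0,0,0,0,0,0],[0,0,0,0,0,0]],
], gripper=70)

```text
time: 10.35
position: [0.5174, 0.2587, 0.0947]
tool_rot: [0.026, 0.978, 0.006, -0.207]
ft_force: [-0.4, 0.7, 0.2]
grip_width: 0.0449
grip_force: 0.0
```

Request:
drive_tool([
  [[0,0,-20,0,0,0],[0,0,-30,0,0,0],[10,0,-35,0,-0.08,0],[15,0,-35,0,-0.08,0],[20,0,-30,0,-0.08,0],[20,0,-20,0,-0.08,0],[20,0,0,0,-0.08,0],[20,0,0,0,0,0]],
])

```text
time: 11.02
position: [0.4704, 0.2614, 0.2772]
tool_rot: [0.027, 1.0, 0.001, -0.006]
ft_force: [-0.4, -0.5, -0.3]
grip_width: 0.0611
grip_force: 0.0
```

Run:
```python
from h import *
w=wrist();T=eyes.camera("top");S=eyes.camera("scene"); print(w["o"]["position"],w["o"]["tool_rot"],w["o"]["ft_force"])
a=cv2.resize(w["img"],(480,360)); b=cv2.resize(S["img"][130:250,215:375],(480,360),interpolation=2)[:, :310]; c=T["img"][170:300,160:480]
im=np.zeros((600,800,3),np.uint8); im[:360,:480]=a; im[:360,490:800]=b; c=cv2.resize(c,(560,228)); im[366:594,:560]=c
cv2.imwrite("pics/w4.png",im[:,:,::-1])
```

```text
[0.47039066 0.26141132 0.27724893] [ 0.02661657  0.9996266   0.00113442 -0.00607773] [-0.36091434 -0.49729256 -0.33874938]
```

View pics/w4.png

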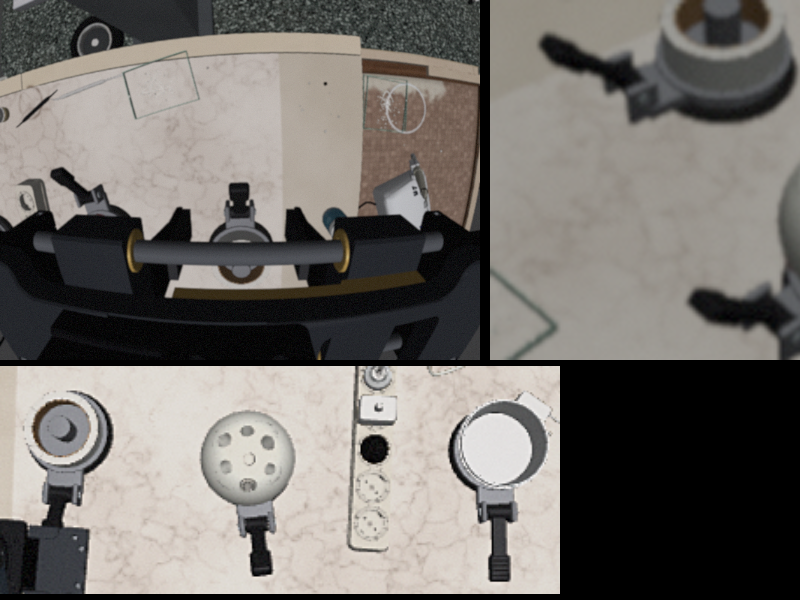

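The tape lever is up, with its pad at about (239,193) in the scaled wrist view. The ball lever looks unchanged and the tub lever is still down. I'm checking the tape angle.

Run:
```python
from h import *
w=wrist();S=eyes.camera("scene");o=w["o"]
f=240/np.tan(np.radians(w["fov_y"]/2));T=w["hand_eye"];Rt=R.from_quat(o["tool_rot"])
def pw(p):
    q=T[:3,:3].T@(Rt.inv().apply(p-o["position"])-T[:3,3]); h=np.hypot(q[0],q[1]); k=f*np.arctan2(h,-q[2])/h; return np.array([w["cx"]+k*q[0],w["cy"]-k*q[1]])
fs=240/np.tan(np.radians(S["fov_y"]/2))
def ps(p):
    q=R.from_quat(S["attitude"]).inv().apply(p-S["xyz"]); return np.array([S["cx"]-fs*q[0]/q[2],S["cy"]+fs*q[1]/q[2]])
H=np.array([.5555,.257,.032]);u=np.array([-.9985,.054,0]);z=np.array([0,0,1.]);v=np.array([.054,.9985,0])
for a in(.6,.7,.75,.8,.85):
    L=u*np.cos(a)+z*np.sin(a);N=-u*np.sin(a)+z*np.cos(a)
    C=[H+L*.087+s*N*.007+t*v*.013 for s in(-1,1) for t in(-1,1)]
    A=np.array([pw(c) for c in C]);B=np.array([ps(c) for c in C])
    print(a,"wrist rowmin",A[:,1].min().round(1),"lowend-top-edge row",A[2:,1].mean().round(1),"cols",A[:,0].min().round(1),A[:,0].max().round(1),"scene colmin,rowmin",B.min(0).round(1))
d=dark(w["img"],(285,225,350,275),50);print("wrist",d.min(0),d.max(0)); e=dark(S["img"],(222,135,262,170),60);print("scene",e.min(0),e.max(0))
cv2.imwrite("pics/w5.png",np.hstack([cv2.resize(w["img"][225:285,285:350],(390,360),interpolation=2),cv2.resize(S["img"][130:175,220:270],(400,360),interpolation=2)])[:,:,::-1])
```

```text
0.6 wrist rowmin 226.9 lowend-top-edge row 238.2 cols 303.7 331.8 scene colmin,rowmin [224.1 145.5]
0.7 wrist rowmin 233.7 lowend-top-edge row 246.3 cols 303.5 332.0 scene colmin,rowmin [225.8 142.2]
0.75 wrist rowmin 237.4 lowend-top-edge row 250.6 cols 303.4 332.1 scene colmin,rowmin [226.7 140.6]
0.8 wrist rowmin 241.3 lowend-top-edge row 255.0 cols 303.3 332.2 scene colmin,rowmin [227.7 139. ]
0.85 wrist rowmin 245.4 lowend-top-edge row 259.6 cols 303.3 332.2 scene colmin,rowmin [228.9 137.5]
wrist [306. 246.] [331. 274.]
scene [232. 142.] [261. 159.]
```

View pics/w5.png

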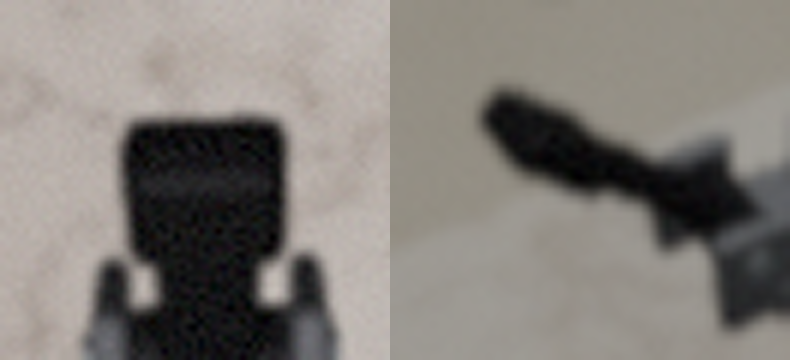

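```bash
python3 -c "
from rig import ticket
print(ticket.hand_in())"
```

```text
the job is handed in; nothing more can be done
None
```

I pushed the tub stand's lever fully down first, then swung the tape stand's lever up to its stop (about 0.8 rad by camera and force). I left the ball stand's lever alone and handed the job in at about 11 s; no verdict came back.

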